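Swap the broken awl in its guard vial

TASK

The awl standing in the clear vial has snapped: pull it out and drop it into the steel scrap tin. Then take the whole awl out of the dark wooden block and push it down into the vial, against the stiff stop inside, until it is fully home with its brass collar resting on the vial's mouth, and let go. Leave the wax pieces and the ring mandrel where they lie.

Things in the scene. Friction and masses are not known exactly. Their poses are not given: they have to be found in the camera images.
- vial: Clear plastic vial, 80 mm tall, 19 mm outside diameter, flaring to 25 mm at the lip, standing on a round brass foot of 64 mm diameter and 9 mm height; fixed to the bench. The bore is 11 mm wide and widens like a funnel to about 17 mm in the top 12 mm. Origin at the centre of its underside on the bench, z up.
- vial_mouth (a point): Centre of the vial's mouth, level with the top of its lip, 80 mm above the bench; z up.
- vial_stop (a joint): Stiff black plug, the stop inside the vial's bore; takes about 5 N to slide down and stays where it is left. Its top lies 20 mm plus this value below the mouth; 0 to 0.040 m, growing as it is pushed down. An awl dropped in stops on it and stands proud; the whole awl fully home pushes it to about 0.025.
- broken_awl: Broken awl, at the start standing upright in the vial with its collar on the lip. Round wooden handle of 14 mm diameter and 45 mm length on a brass collar of 24 mm diameter and 5 mm thickness; below the collar only an 18 mm stump of the 6 mm steel shank. 45 g. Origin at the centre of the collar's underside; z points up along the handle, whose top is at z = 50 mm.
- new_awl: Whole awl, at the start upright in the middle hole of the wooden block, its collar on the block's top. Handle and collar as on the broken one, but a full 6 mm steel shank reaches 45 mm below the collar, its last 10 mm tapering to a point. 50 g. Origin at the centre of the collar's underside; z up along the handle; handle top at z = 50 mm, point at z = -45 mm.
- block: Dark wooden tool block, 62 x 120 x 60 mm, fixed, with three 10 mm holes of 54 mm depth in a row along its y axis, 38 mm apart; the whole awl stands in the middle one, the others are empty. Origin at the centre of its underside.
- scrap_tin: Open square steel scrap tin, 130 x 130 x 60 mm, 3 mm walls and floor, empty, fixed. Origin at the centre of its underside.
- wax_ring: Small green wax ring lying flat, 26 mm across, 8 mm high; bystander. Origin at the centre of its underside.
- wax_stub: Green wax cylinder standing upright, 32 mm across, 45 mm high; bystander. Origin at the centre of its underside.
- mandrel: Tapered aluminium ring mandrel lying along its y axis, 300 mm long, up to 28 mm thick; bystander. Origin below the middle of its length, on the bench.
Mind the look-alikes: they are no part of the job. What is shaped like the new_awl but green or turquoise is not meant.

How it is judged:
By the outcome, as a careful person would: the job done as asked, in the order asked, and still so for the second after the job is handed in, with the robot touching nothing.
It also fails if it takes over 56 s, if anything falls off the work surface, if the arm or the gripper's body presses on something with over 40 N, if the wrist force passes 120 N, or if a joint passes its speed limit or range.

ROBOT

A 7-joint arm with a two-finger parallel gripper is mounted at the origin on the work surface. World frame = base frame: x ahead of the robot, y to its left, z up, the work surface at z = 0. Lengths are in mm, angles in rad, forces in N, time in s.
With the tool pointing down it reaches from about 425 to 875 mm from the base axis. Payload 4.7 kg.
Tool frame: the origin (TCP) lies midway between the tips of the shut fingers; the grasp point (between the pads) lies 19 mm behind it; z points along the fingers, y is the line along which they close (so a half turn about z gives the same grasp; the last joint's range is limited). The gripper opens to 87 mm and grips with 3 to 60 N. Pads are 19 mm wide; open, the fingers measure 117 mm over their backs; the gripper's body (75 mm by 190 mm) begins 51 mm behind the grasp point.
Start: joints at [0.014, 0.321, -0.07, 1.45, 0.023, 1.371, -0.057], TCP at [650.02, -0.025, 222.587] pointing down, gripper open.
Joint ranges: [-2.86, 2.86], [-0.3, 2.09], [-1.38, 1.24], [0.06, 2.45], [-1.56, 4.7], [0.09, 2.05], [-2.69, 2.69]. Speed limits (rad/s): [2.57, 2.57, 3.14, 3.14, 3.14, 3.14, 3.14].

INTERFACE

Orientations are given as a unit quaternion [w, x, y, z].
In Python, from rig import sensors, eyes, job gives the robot as it stands. The module is installed in compiled form; this text tells all that it offers.
- The arm moves only by the tool servo_tool, never from a script. Its argument "motion" is a list that holds one entry, the list of rows, each a list of 7 numbers: the turn, a rotation vector about the tool's x, y, z as a fraction of full scale, then the shift along the tool's x, y, z as a fraction of full scale, then the closure, from 0 (fully open) to 1 (shut). In form: [[[ax, ay, az, tx, ty, tz, fingers], ...]]. A call has 1 to 5 rows; each row shifts and turns the commanded pose from where the row before left it, along the tool's axes as they then stand; what a row does not reach is not made up. Full scale, the value 1, is 0.06 m for a shift and 5 degrees for a turn. A row lasts 1/8 s, in which the tool goes at most 62.5 mm and 10.7 degrees, less where a joint would pass 70% of its speed; a pose out of reach is approached as far as the arm can. A call with a number of a shift or a turn outside -1 to 1 is refused whole. A call with a gripper value outside its range is refused whole. The fingers move at their own pace and stop on an object; "force" is the grip in N (left out, the last holds). Time passes only in rows, so rows that do not move let the fingers close. It gives the time, the measured TCP pose, the force and the opening at its end, in the units of the state.
- sensors.read_state(): the state, without advancing time (a new reading comes with each control period).
- eyes.capture(name): name is "scene" or "side" or "wrist"; returns the picture (420x560x3 uint8, red, green, blue); there is no depth.
- eyes.calibration(name): a dict with "intrinsics" (3x3 intrinsics, pixels), "T" (4x4, takes a point from camera to world coordinates). Camera axes: x right, y up, looking along -z (the intrinsics and any distortion apply to the point x, -y, -z); pixel columns grow to the right and rows downward; lengths in mm; the calibration is good to about 2 mm. A picture is of the moment at which its call begins: read the wrist's pose just before it. calibration takes no time and is no camera call; for the wrist camera it gives the pose at the moment of the call.
- job.hand_in(): hands the job in, once; it reports no verdict.
The state is a dict: "clock": time; "joints": joint angles; "joint_vel": joint speeds; "joint_torque": joint torques, N m; "tool_pos": TCP position; "tool_rot": TCP orientation; "wrist_force": force on the tool from outside, world axes, zero at the start; "moment": the same for the moment, N m; "width": finger opening in mm.
Only numpy, scipy, OpenCV 4.12 (cv2) and the standard library are available. Lean on these libraries where they do the work, as an engineer would, in place of code of your own. Each camera call takes 0.05 s, during which the arm holds its last target. There are 200 camera calls.

## Working session

There is one attempt and no reset: what is moved stays moved. The work goes in short steps, Python scripts to look and compute and a tool call to move; the robot and the scene stay as the last step left them, time stands still between calls to the robot, and variables do not carry over. Pictures are saved under pics/ and viewed, on a budget of 10 in all, crops included, one or two more only if the job needs it, and the job is handed in when it is done.

Besides the shell and the picture viewer there is one more tool, called after "Emit:" in YAML: its name, and indented under it one key for each argument. servo_tool: Moves the arm, as the interface text tells. Its arguments: {"type":"object","properties":{"motion":{"type":"array","items":{"type":"array","items":{"type":"array","items":{"type":"number","minimum":-1,"maximum":1}}}},"force":{"type":"number"}},"required":["motion"]}

```bash
mkdir -p pics
cat > h.py <<'E'
import numpy as np, cv2
from rig import sensors, eyes, job
def snap(n,f):
    c=eyes.calibration(n); im=eyes.capture(n)
    cv2.imwrite(f'pics/{f}.png',cv2.cvtColor(im,cv2.COLOR_RGB2BGR)); np.savez(f'pics/{f}.npz',K=c['intrinsics'],T=c['T'],im=im,**{k:v for k,v in c.items() if k not in('intrinsics','T')})
    return im,c
def ray(f,u,v):
    d=np.load(f'pics/{f}.npz');K=d['K'];T=d['T']
    p=np.linalg.inv(K)@[u,v,1]; r=T[:3,:3]@[p[0],-p[1],-p[2]]
    return T[:3,3],r/np.linalg.norm(r)
def onz(f,u,v,z):
    o,r=ray(f,u,v); return o+r*(z-o[2])/r[2]
def proj(f,P):
    d=np.load(f'pics/{f}.npz');q=np.linalg.inv(d['T'])@np.r_[P,1]; p=d['K']@[q[0],-q[1],-q[2]]; return p[:2]/p[2]
def tri(a,ua,b,ub):
    A=0;B=0
    for f,u in((a,ua),(b,ub)):
        o,r=ray(f,*u);M=np.eye(3)-np.outer(r,r);A=A+M;B=B+M@o
    return np.linalg.solve(A,B)
E
python3 - <<'E'
from h import *
for n in('scene','side'):
    im,c=snap(n,n); print(n,c.keys(),np.round(c['T'],2).tolist(),np.round(c['intrinsics'],1).tolist())
print(sensors.read_state())
E
```

```text
scene dict_keys(['intrinsics', 'T']) [[-0.24, -0.7, 0.67, 1228.01], [0.97, -0.18, 0.15, 143.55], [0.02, 0.69, 0.73, 773.08], [0.0, 0.0, 0.0, 1.0]] [[430.8, 0.0, 278.9], [0.0, 430.8, 208.8], [0.0, 0.0, 1.0]]
side dict_keys(['intrinsics', 'T']) [[0.79, 0.46, -0.41, 185.16], [-0.61, 0.58, -0.54, -487.12], [-0.01, 0.67, 0.74, 777.2], [0.0, 0.0, 0.0, 1.0]] [[432.8, 0.0, 281.1], [0.0, 432.8, 199.6], [0.0, 0.0, 1.0]]
{'clock': 0.1, 'joints': array([ 0.01409958,  0.32174223, -0.07009527,  1.45156163,  0.02260596,
        1.37078765, -0.05693996]), 'joint_vel': array([ 0.00080108, -0.00042871,  0.00066707, -0.00375428,  0.00067349,
       -0.00021896,  0.00129279]), 'joint_torque': array([ 1.37795760e-04, -4.92569017e+01, -4.06077392e-01, -3.13399816e+01,
       -6.42974046e-02,  3.95253638e-02,  6.49213871e-05]), 'tool_pos': array([ 6.49504247e+02, -4.37331900e-02,  2.21570946e+02]), 'tool_rot': array([-5.70418861e-04,  7.07106628e-01,  7.07106417e-01, -6.38124705e-04]), 'wrist_force': array([-0.05577129, -0.95964337,  0.08766989]), 'moment': array([-0.02848959,  0.0377847 ,  0.07937259]), 'width': 87.11684558528172}
```

View pics/scene.png

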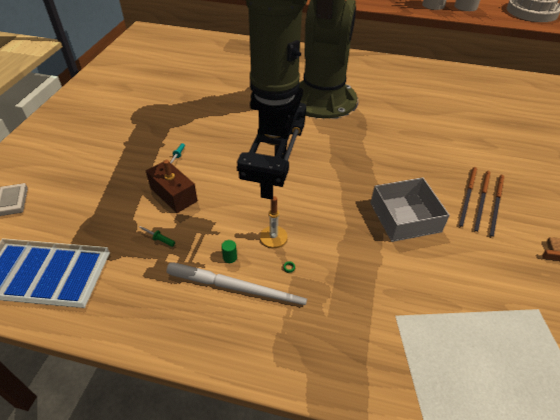

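View pics/side.png

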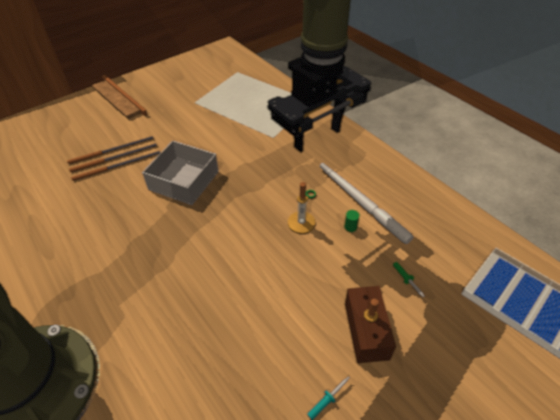

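The scene view shows the vial with the broken awl: handle top about (273,199), foot (273,238). The block with the new awl's handle is about (168,170) and the tin (408,208). In the side view these are (303,184), (374,300) and (181,173). The green and turquoise awls are decoys.

Run:
```python
from h import *
# enlarged crops for picking
a=cv2.imread('pics/scene.png');b=cv2.imread('pics/side.png')
c=lambda im,x,y,w,h:cv2.resize(im[y:y+h,x:x+w],(400,300),interpolation=cv2.INTER_CUBIC)
cv2.imwrite('pics/crops.png',np.vstack([np.hstack([c(a,230,185,80,60),c(a,135,150,80,60)]),np.hstack([c(b,265,175,80,60),c(b,335,285,80,60)])]))
print('foot',tri('scene',(273,238),'side',(302,222)))
print('btop',tri('scene',(274,199),'side',(303,184)))
print('ntop',tri('scene',(168,167),'side',(374,300)))
print('tin scene rim', [onz('scene',*p,60).round() for p in((373,188),(423,180),(446,209),(391,237))])
print('tin side rim', [onz('side',*p,60).round() for p in((146,171),(177,145),(217,157),(186,182))])
```

```text
foot [610.76260976  -8.87102469   0.76119211]
btop [608.9796289   -8.37904616 127.45570627]
ntop [ 542.30980946 -282.51528836   99.07961416]
tin scene rim [array([447., 197.,  60.]), array([387., 314.,  60.]), array([475., 366.,  60.]), array([591., 249.,  60.])]
tin side rim [array([386., 308.,  60.]), array([491., 346.,  60.]), array([547., 244.,  60.]), array([443., 215.,  60.])]
```

View pics/crops.png

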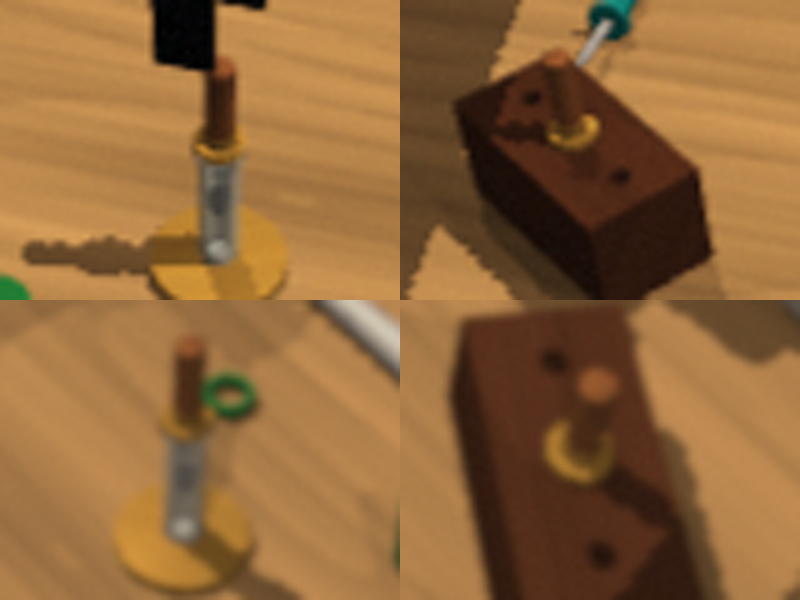

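Run:
```python
from h import *
print('btop',tri('scene',(274.4,198.),'side',(303,184)), onz('scene',274.4,198,130),onz('side',303,184,130))
print('ntop',tri('scene',(166.6,161.6),'side',(374.6,301.4)),onz('scene',166.6,161.6,110),onz('side',374.6,301.4,110))
print('holes',[onz('scene',*p,60) for p in((161.2,169.5),(179,185))],[onz('side',*p,60) for p in((366,297),(375.5,336))])
print('tin c',[onz('scene',*p,60).round() for p in((373,188),(423,180),(446,209),(391,237))])
```

```text
btop [607.83386558  -8.57100535 128.83681082] [607.6701463   -7.02948461 130.        ] [607.5921262  -11.15618102 130.        ]
ntop [ 535.68754345 -287.63260006  109.00963807] [ 536.01804796 -285.76662203  110.        ] [ 535.90704971 -289.12892755  110.        ]
holes [array([ 515.00773259, -318.68188717,   60.        ]), array([ 555.64002019, -254.55495854,   60.        ])] [array([ 556.30402096, -258.05834908,   60.        ]), array([ 514.50110591, -322.13697447,   60.        ])]
tin c [array([447., 197.,  60.]), array([387., 314.,  60.]), array([475., 366.,  60.]), array([591., 249.,  60.])]
```

Emit:
servo_tool:
  motion:
    - [[0, 0, 0, -0.07, -0.35, 0, 0], [0, 0, 0, -0.08, -0.34, 0, 0], [0, 0, 0, 0, 0, 0.35, 0], [0, 0, 0, 0, 0, 0.35, 0], [0, 0, 0, 0, 0, 0, 0]]
  force: 25

```text
clock: 0.72
tool_pos: [607.0, -9.1, 178.3]
tool_rot: [-0.002, 0.707, 0.707, -0.002]
wrist_force: [-0.5, -0.1, -0.6]
width: 87.0
```

Run:
```python
from h import *
snap('wrist','w1'); print(sensors.read_state()['tool_pos'])
for P in((608,-8.9,130),(608,-8.9,80)): print(proj('w1',P))
```

```text
[607.97410044  -9.06177877 179.81753176]
[278.30991922 224.99783747]
[278.51832006 208.08367157]
```

View pics/w1.png

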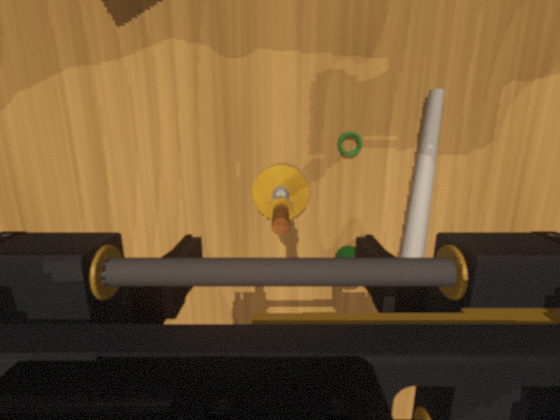

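The wrist view shows the broken awl's handle top at (281,226), against a prediction of (278,225), so the fix is good. Descending to grip.

Emit:
servo_tool:
  motion:
    - [[0, 0, 0, 0, 0, 0.5, 0], [0, 0, 0, 0, 0, 0.5, 0], [0, 0, 0, 0, 0, 0.45, 0], [0, 0, 0, 0, 0, 0, 0], [0, 0, 0, 0, 0, 0, 1]]
  force: 25

```text
clock: 1.4
tool_pos: [609.9, -9.0, 95.3]
tool_rot: [0.001, 0.707, 0.707, 0.001]
wrist_force: [0.6, -1.2, 0.6]
width: 82.6
```

Emit:
servo_tool:
  motion:
    - [[0, 0, 0, 0, 0, 0, 1], [0, 0, 0, 0, 0, 0, 1], [0, 0, 0, 0, 0, 0, 1], [0, 0, 0, 0, 0, 0, 1], [0, 0, 0, 0, 0, 0, 1]]

```text
clock: 2.02
tool_pos: [608.6, -9.1, 93.6]
tool_rot: [-0.0, 0.707, 0.707, -0.0]
wrist_force: [-0.6, 0.2, 1.4]
width: 35.2
```

Emit:
servo_tool:
  motion:
    - [[0, 0, 0, 0, 0, 0, 1], [0, 0, 0, 0, 0, 0, 1], [0, 0, 0, 0, 0, 0, 1], [0, 0, 0, 0, 0, 0, 1]]

```text
clock: 2.52
tool_pos: [608.6, -9.0, 93.5]
tool_rot: [-0.0, 0.707, 0.707, -0.0]
wrist_force: [0.4, -0.8, 0.1]
width: 13.0
```

Emit:
servo_tool:
  motion:
    - [[0, 0, 0, 0, 0, -0.3, 1], [0, 0, 0, 0, 0, -0.5, 1], [0, 0, 0, 0, 0, -0.5, 1], [0, 0, 0, 0, 0, 0, 1]]

```text
clock: 3.02
tool_pos: [610.9, -9.0, 175.8]
tool_rot: [0.003, 0.707, 0.707, 0.003]
wrist_force: [-0.2, -0.1, -1.5]
width: 13.2
```

Emit:
servo_tool:
  motion:
    - [[0, 0, 0, 0.4, -0.2, 0, 1], [0, 0, 0, 0.8, -0.4, 0, 1], [0, 0, 0, 0.8, -0.4, 0, 1], [0, 0, 0, 0.8, -0.4, 0, 1], [0, 0, 0, 0.8, -0.4, 0, 1]]

```text
clock: 3.65
tool_pos: [499.3, 208.2, 171.2]
tool_rot: [-0.0, 0.707, 0.707, -0.0]
wrist_force: [0.2, -0.2, -0.5]
width: 13.3
```

Emit:
servo_tool:
  motion:
    - [[0, 0, 0, 0.8, -0.4, 0, 1], [0, 0, 0, 0.4, -0.2, 0, 1], [0, 0, 0, 0, 0, 0, 1], [0, 0, 0, 0, 0, 0, 1]]

```text
clock: 4.15
tool_pos: [465.1, 277.5, 171.2]
tool_rot: [0.0, 0.708, 0.707, -0.001]
wrist_force: [0.8, -0.1, -1.6]
width: 13.0
```

Run:
```python
from h import *
snap('scene','s2');snap('wrist','w2'); print(sensors.read_state()['tool_pos'])
a=cv2.imread('pics/s2.png')[120:300,230:470];b=cv2.imread('pics/w2.png')
cv2.imwrite('pics/c2.png',np.hstack([cv2.resize(a,(400,300)),cv2.resize(b,(400,300))]))
```

```text
[465.4961367  277.13765948 171.27825442]
```

View pics/c2.png

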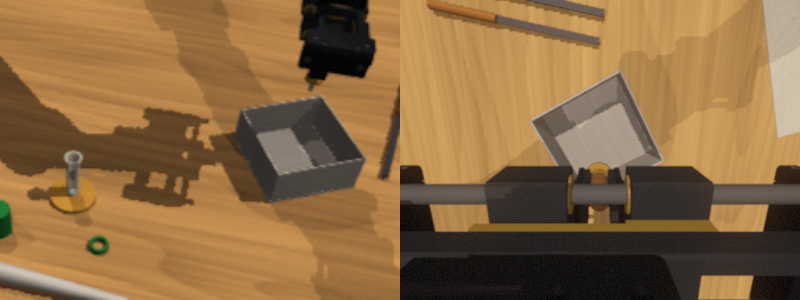

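The broken awl is held above the tin and the vial is empty, with its mouth at scene pixel about (273,213). Lowering and releasing.

Emit:
servo_tool:
  motion:
    - [[0, 0, 0, 0, 0, 0.5, 1], [0, 0, 0, 0, 0, 0.6, 1], [0, 0, 0, 0, 0, 0.5, 1], [0, 0, 0, 0, 0, 0, 1], [0, 0, 0, 0, 0, 0, 0.5]]

```text
clock: 4.88
tool_pos: [465.8, 278.8, 76.8]
tool_rot: [0.0, 0.708, 0.707, 0.001]
wrist_force: [0.3, -0.1, -0.1]
width: 17.6
```

Emit:
servo_tool:
  motion:
    - [[0, 0, 0, 0, 0, 0, 0.5], [0, 0, 0, 0, 0, 0, 0.5], [0, 0, 0, 0, 0, 0, 0.5], [0, 0, 0, 0, 0, 0, 0.5]]

```text
clock: 5.38
tool_pos: [464.7, 279.0, 75.8]
tool_rot: [0.0, 0.707, 0.707, 0.0]
wrist_force: [0.5, -0.5, -0.3]
width: 42.7
```

Emit:
servo_tool:
  motion:
    - [[0, 0, 0, 0, 0, -0.5, 0.5], [0, 0, 0, 0, 0, -0.6, 0], [0, 0, 0, 0, 0, -0.5, 0], [0, 0, 0, 0, 0, 0, 0], [0, 0, 0, 0, 0, 0, 0]]

```text
clock: 6.0
tool_pos: [464.2, 278.7, 170.8]
tool_rot: [-0.0, 0.707, 0.707, -0.001]
wrist_force: [-0.7, -0.5, 0.4]
width: 75.7
```

Run:
```python
from h import *
snap('scene','s3');snap('side','d3');print(sensors.read_state()['tool_pos'])
a=cv2.imread('pics/s3.png')[160:250,350:470];b=cv2.imread('pics/d3.png')[130:220,130:250]
c=cv2.imread('pics/s3.png')[190:250,235:315];d=cv2.imread('pics/d3.png')[175:235,265:345]
cv2.imwrite('pics/c3.png',np.vstack([np.hstack([cv2.resize(x,(400,300),interpolation=cv2.INTER_CUBIC) for x in p]) for p in((a,b),(c,d))]))
```

```text
[463.85527452 278.45997486 170.16508477]
```

View pics/c3.png

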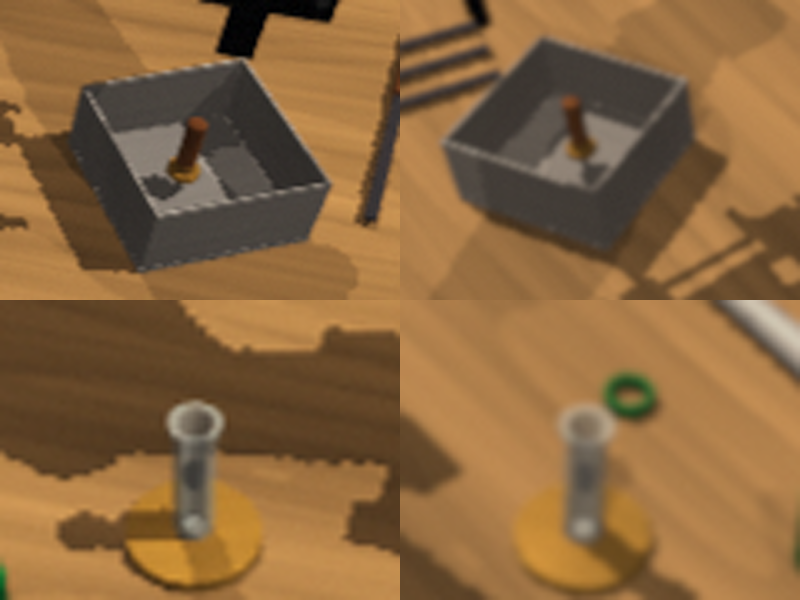

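The broken awl stands in the tin. The vial mouth is at scene (274,214) and side (302,200). On to the block.

Emit:
servo_tool:
  motion:
    - [[0, 0, 0, -0.45, 0.1, 0, 0], [0, 0, 0, -0.9, 0.11, 0, 0], [0, 0, 0, -0.9, 0.11, 0, 0], [0, 0, 0, -0.9, 0.11, 0, 0], [0, 0, 0, -0.9, 0.11, 0, 0]]

```text
clock: 6.72
tool_pos: [496.4, 34.1, 170.6]
tool_rot: [-0.0, 0.707, 0.707, -0.001]
wrist_force: [-0.1, 0.4, 0.4]
width: 87.0
```

Emit:
servo_tool:
  motion:
    - [[0, 0, 0, -0.9, 0.11, 0, 0], [0, 0, 0, -0.9, 0.11, 0, 0], [0, 0, 0, -0.9, 0.11, 0, 0], [0, 0, 0, -0.9, 0.11, 0, 0], [0, 0, 0, -0.9, 0.11, 0, 0]]

```text
clock: 7.35
tool_pos: [529.5, -235.5, 170.4]
tool_rot: [-0.001, 0.707, 0.707, -0.0]
wrist_force: [1.0, -0.1, -0.1]
width: 87.1
```

Emit:
servo_tool:
  motion:
    - [[0, 0, 0, -0.9, 0.11, 0, 0], [0, 0, 0, 0, 0, 0, 0], [0, 0, 0, 0, 0, 0, 0]]

```text
clock: 7.72
tool_pos: [536.2, -287.2, 170.2]
tool_rot: [-0.001, 0.707, 0.707, -0.0]
wrist_force: [0.9, 0.1, 0.7]
width: 86.6
```

Run:
```python
from h import *
snap('wrist','w4'); print(sensors.read_state()['tool_pos'])
for P in((536,-287.5,110),(536,-287.5,60)): print(proj('w4',P))
print('mouth',tri('s3',(274,214.2),'d3',(302.4,199.6)),onz('s3',274,214.2,80),onz('d3',302.4,199.6,80))
```

```text
[ 536.57039363 -286.35336173  170.54397121]
[276.62597129 221.10473326]
[276.97821625 205.6482412 ]
mouth [608.51971393  -8.47428253  79.47817069] [608.0378988  -7.3647084  80.       ] [608.63786942 -10.13558623  80.        ]
```

View pics/w4.png

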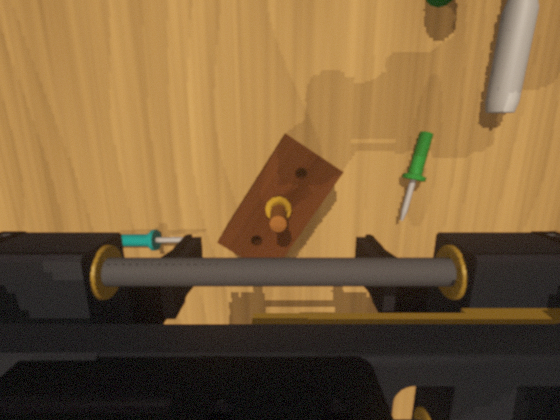

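The new awl's handle top is at (278,224), against a prediction of (277,221), so it is about 1.5 mm off in y. Descending with a small correction.

Emit:
servo_tool:
  motion:
    - [[0, 0, 0, -0.03, 0, 0.5, 0], [0, 0, 0, 0, 0, 0.6, 0], [0, 0, 0, 0, 0, 0.53, 0], [0, 0, 0, 0, 0, 0, 0], [0, 0, 0, 0, 0, 0, 1]]
  force: 45

```text
clock: 8.4
tool_pos: [537.7, -289.1, 75.1]
tool_rot: [0.001, 0.707, 0.708, 0.0]
wrist_force: [-0.2, -0.0, 0.1]
width: 82.5
```

Emit:
servo_tool:
  motion:
    - [[0, 0, 0, 0, 0, 0, 1], [0, 0, 0, 0, 0, 0, 1], [0, 0, 0, 0, 0, 0, 1], [0, 0, 0, 0, 0, 0, 1], [0, 0, 0, 0, 0, 0, 1]]

```text
clock: 9.02
tool_pos: [536.6, -289.9, 73.8]
tool_rot: [0.0, 0.707, 0.707, 0.0]
wrist_force: [0.1, 0.8, -0.8]
width: 34.7
```

Emit:
servo_tool:
  motion:
    - [[0, 0, 0, 0, 0, 0, 1], [0, 0, 0, 0, 0, 0, 1], [0, 0, 0, 0, 0, 0, 1], [0, 0, 0, 0, 0, 0, 1], [0, 0, 0, 0, 0, 0, 1]]

```text
clock: 9.65
tool_pos: [536.6, -289.8, 73.7]
tool_rot: [0.0, 0.707, 0.707, 0.0]
wrist_force: [-1.2, -1.0, -0.6]
width: 12.7
```

Emit:
servo_tool:
  motion:
    - [[0, 0, 0, 0, 0, -0.3, 1], [0, 0, 0, 0, 0, -0.5, 1], [0, 0, 0, 0, 0, -0.5, 1], [0, 0, 0, 0, 0, -0.3, 1], [0, 0, 0, 0, 0, 0, 1]]

```text
clock: 10.28
tool_pos: [537.6, -290.3, 171.9]
tool_rot: [0.002, 0.707, 0.707, 0.001]
wrist_force: [0.4, 0.0, -0.5]
width: 12.9
```

Emit:
servo_tool:
  motion:
    - [[0, 0, 0, 0.6, 0.15, 0, 1], [0, 0, 0, 0.8, 0.2, 0, 1], [0, 0, 0, 0.8, 0.2, 0, 1], [0, 0, 0, 0.8, 0.2, 0, 1], [0, 0, 0, 0.8, 0.2, 0, 1]]

```text
clock: 10.9
tool_pos: [593.0, -60.2, 168.3]
tool_rot: [-0.001, 0.707, 0.707, -0.001]
wrist_force: [-0.0, 0.0, -0.6]
width: 13.0
```

Emit:
servo_tool:
  motion:
    - [[0, 0, 0, 0.58, 0.15, 0, 1], [0, 0, 0, 0.3, 0.1, 0, 1], [0, 0, 0, 0, 0, 0, 1], [0, 0, 0, 0, 0, 0, 1]]

```text
clock: 11.4
tool_pos: [608.2, -11.6, 169.4]
tool_rot: [0.0, 0.708, 0.706, -0.001]
wrist_force: [0.0, -0.4, -1.2]
width: 12.8
```

Run:
```python
from h import *
snap('scene','s5');snap('side','d5');print(sensors.read_state()['tool_pos'])
c=cv2.imread('pics/s5.png')[150:240,215:335];d=cv2.imread('pics/d5.png')[125:215,245:365]
cv2.imwrite('pics/c5.png',np.hstack([cv2.resize(x,(400,300),interpolation=cv2.INTER_CUBIC) for x in (c,d)]))
```

```text
[608.33604963 -11.55191759 169.68803069]
```

View pics/c5.png

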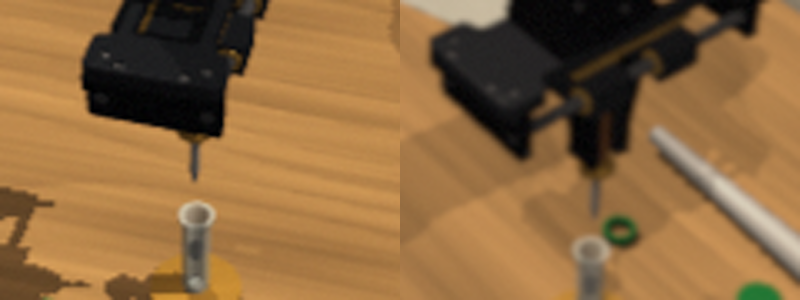

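The new awl hangs above the vial. The tip is at scene (273,204) and side (303.8,189.5), and the mouth at (274,214.4) and (302.3,200).

Run:
```python
from h import *
print('tip',tri('s5',(273,204),'d5',(303.8,189.5)),onz('s5',273,204,111),onz('d5',303.8,189.5,111))
print('mouth',tri('s5',(274.1,214.4),'d5',(302.3,200)),onz('s5',274.1,214.4,80),onz('d5',302.3,200,80))
```

```text
tip [609.63951213 -10.5400928  112.24707376] [607.60368955  -9.95035884 111.        ] [610.80680292 -10.82579254 111.        ]
mouth [608.18719594  -8.42622697  78.43565546] [608.55857     -7.00737899  80.        ] [607.71072453 -10.90699156  80.        ]
```

Emit:
servo_tool:
  motion:
    - [[0, 0, 0, 0.03, -0.015, 0, 1], [0, 0, 0, 0, 0, 0.3, 1], [0, 0, 0, 0, 0, 0.25, 1], [0, 0, 0, 0, 0, 0.2, 1], [0, 0, 0, 0, 0, 0, 1]]
  force: 60

```text
clock: 12.12
tool_pos: [606.8, -7.4, 123.0]
tool_rot: [-0.001, 0.707, 0.707, -0.001]
wrist_force: [0.4, 0.7, 0.6]
width: 12.7
```

Emit:
servo_tool:
  motion:
    - [[0, 0, 0, 0, 0, 0.1, 1], [0, 0, 0, 0, 0, 0.1, 1], [0, 0, 0, 0, 0, 0.1, 1], [0, 0, 0, 0, 0, 0, 1]]

```text
clock: 12.62
tool_pos: [608.1, -7.6, 106.7]
tool_rot: [0.0, 0.707, 0.707, 0.0]
wrist_force: [1.9, -1.3, -0.3]
width: 12.8
```

Emit:
servo_tool:
  motion:
    - [[0, 0, 0, 0, 0, 0.08, 1], [0, 0, 0, 0, 0, 0.08, 1]]

```text
clock: 12.88
tool_pos: [608.4, -7.6, 98.3]
tool_rot: [0.001, 0.707, 0.707, 0.0]
wrist_force: [0.1, -1.4, 5.6]
width: 12.6
```

Run:
```python
from h import *
snap('scene','s6');snap('side','d6');s=sensors.read_state();print(s['tool_pos'],s['wrist_force'])
c=cv2.imread('pics/s6.png')[175:250,225:325];d=cv2.imread('pics/d6.png')[155:230,255:355]
cv2.imwrite('pics/c6.png',np.hstack([cv2.resize(x,(400,300),interpolation=cv2.INTER_CUBIC) for x in (c,d)]))
```

```text
[608.22575377  -7.55307646  97.66371238] [ 0.25476651 -1.38173165  3.0978001 ]
```

View pics/c6.png

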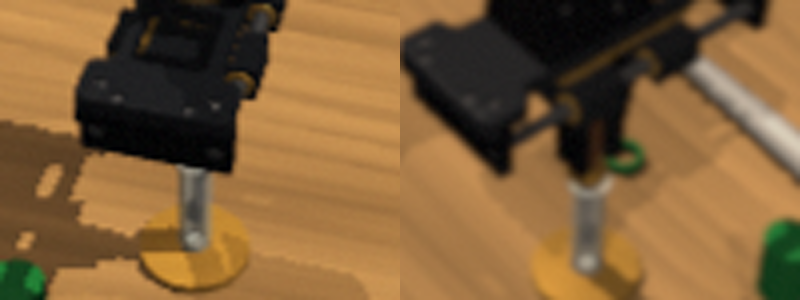

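The shank is in the bore, with the collar a few mm above the lip. Pushing home.

Emit:
servo_tool:
  motion:
    - [[0, 0, 0, 0, 0, 0.04, 1], [0, 0, 0, 0, 0, 0.03, 1]]

```text
clock: 13.22
tool_pos: [608.3, -7.6, 94.0]
tool_rot: [0.001, 0.707, 0.707, 0.0]
wrist_force: [0.1, -1.7, 5.4]
width: 12.5
```

Emit:
servo_tool:
  motion:
    - [[0, 0, 0, 0, 0, 0.02, 1], [0, 0, 0, 0, 0, 0, 1]]

```text
clock: 13.48
tool_pos: [608.4, -7.6, 93.6]
tool_rot: [0.001, 0.707, 0.707, 0.0]
wrist_force: [-1.9, -1.8, 10.0]
width: 12.3
```

Emit:
servo_tool:
  motion:
    - [[0, 0, 0, 0, 0, 0.02, 1], [0, 0, 0, 0, 0, 0, 1]]

```text
clock: 13.72
tool_pos: [608.4, -7.6, 93.5]
tool_rot: [0.001, 0.707, 0.707, 0.001]
wrist_force: [-4.5, -1.7, 15.3]
width: 12.3
```

Emit:
servo_tool:
  motion:
    - [[0, 0, 0, 0, 0, 0.02, 1], [0, 0, 0, 0, 0, 0, 1]]

```text
clock: 13.98
tool_pos: [608.5, -7.6, 93.5]
tool_rot: [0.001, 0.707, 0.707, 0.001]
wrist_force: [-6.7, -2.1, 21.3]
width: 12.6
```

The TCP has stopped against something hard while the force rises, so the collar is seated. Unloading, releasing and retreating.

Emit:
servo_tool:
  motion:
    - [[0, 0, 0, 0, 0, -0.04, 1], [0, 0, 0, 0, 0, 0, 0.5], [0, 0, 0, 0, 0, 0, 0.5], [0, 0, 0, 0, 0, 0, 0], [0, 0, 0, 0, 0, 0, 0]]

```text
clock: 14.6
tool_pos: [607.4, -7.0, 91.2]
tool_rot: [-0.0, 0.707, 0.707, -0.0]
wrist_force: [-0.2, -0.5, -0.2]
width: 44.7
```

Emit:
servo_tool:
  motion:
    - [[0, 0, 0, 0, 0, 0, 0], [0, 0, 0, 0, 0, 0, 0], [0, 0, 0, 0, 0, -0.3, 0], [0, 0, 0, 0, 0, -0.6, 0], [0, 0, 0, 0, 0, -0.6, 0]]

```text
clock: 15.22
tool_pos: [607.9, -7.2, 184.1]
tool_rot: [0.0, 0.707, 0.707, 0.0]
wrist_force: [0.5, 0.5, 0.5]
width: 85.5
```

Emit:
servo_tool:
  motion:
    - [[0, 0, 0, -0.5, 0, -0.6, 0], [0, 0, 0, -0.8, 0, 0, 0], [0, 0, 0, -0.8, 0, 0, 0], [0, 0, 0, 0, 0, 0, 0], [0, 0, 0, 0, 0, 0, 0]]

```text
clock: 15.85
tool_pos: [608.0, -132.7, 218.8]
tool_rot: [0.0, 0.707, 0.707, 0.001]
wrist_force: [0.7, 0.3, -0.1]
width: 86.5
```

Run:
```python
from h import *
snap('scene','s7');snap('side','d7');s=sensors.read_state();print(s['tool_pos'],s['wrist_force'],s['clock'])
a=cv2.imread('pics/s7.png');b=cv2.imread('pics/d7.png')
c=a[185:245,235:315];d=b[170:230,265:345]
cv2.imwrite('pics/c7.png',np.vstack([np.hstack([cv2.resize(x,(400,300),interpolation=cv2.INTER_CUBIC) for x in p]) for p in((c,d),(a,b))]))
for P in((608.3,-8.5,130),(608.3,-8.5,80)):
  for f in('s7','d7'): print(P,f,proj(f,P))
```

```text
[ 608.12689893 -131.31068666  218.36801078] [-1.0021507   0.38781306 -0.35783786] 15.95
(608.3, -8.5, 130) s7 [273.64844461 198.07955611]
(608.3, -8.5, 130) d7 [302.44611517 183.14147544]
(608.3, -8.5, 80) s7 [273.46726469 214.1887155 ]
(608.3, -8.5, 80) d7 [301.80046243 199.23709314]
```

View pics/c7.png

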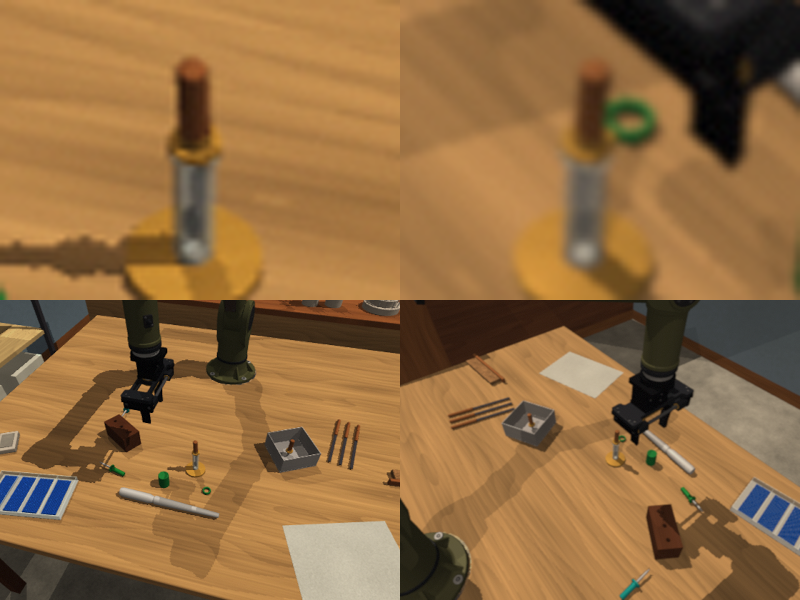

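The new awl is seated: its top is at scene (273.4,198.6), against (273.6,198.1) expected when fully home. The collar is on the lip, the broken awl is in the tin and the other pieces are undisturbed.

```bash
python3 -c "
from rig import job; print(job.hand_in())"
```

```text
the job is handed in; nothing more can be done
None
```

The job is done and handed in at about 16 s on the robot's clock. I pulled the broken awl out of the vial and dropped it into the scrap tin. Then I took the whole awl from the block, pushed it down into the vial against the stop, and let go.

- **Seating:** the plug resisted with about 5 N. The tool then stopped at about 93.5 mm while the force rose to 21 N, so the collar was on the lip. After release, the handle top was within 1 pixel of where it should be when fully home, and the arm was clear.
- **Rest of the scene:** the last pictures show the broken awl still standing in the tin. The wax pieces and the mandrel look to be where they were at the start.
- **Disagreements:** the two fixed cameras differed by 3–4 mm in y. I used the average, which the wrist camera confirmed to about 1–2 mm. One force reading partway through the push was near zero, but later readings were as expected.

I viewed 10 pictures, which uses the full budget.

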